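Stroke the brake pedal, then hold the index pin out

TASK

Press the brake pedal of the bench indexing table right down to its stop, hold it there for a moment to kick the brake off, and let it spring all the way up again. Then take the index pin's red knob in the gripper, pull the pin fully back out of its seat hole and keep holding it back so that a workmate can turn the table: finish while still gripping the knob, with the pin held out. Leave the tin, wrench, screwdriver and tape roll where they are.

Things in the scene. Friction and masses are not known exactly. Their poses are not given: they have to be found in the camera images.
- indexer: Bolted-down indexing table, left or right of the robot, turned up to 0.7 rad: round steel plate (170 mm diameter, top 85 mm high, chuck on it to 133 mm), blue block (30 x 50 x 92 mm high) carrying the index pin. Origin on the bench, z up; plate centre at x +20 mm, block from x -81 to -111 mm. The pin lies level along the x axis at y 0, 68 mm high, and is pulled along -x, away from the plate.
- pull_knob (a point): Red round knob on the index pin, axes as the indexer's. Grip part 26 mm diameter, 28 mm long along x, with a 36 mm flange, 6 mm thick, on its outer (-x) end. Origin at the grip part's centre: 146 mm along -x from the indexer's origin when seated, 68 mm above the bench, nothing below it. Pinch from above across its diameter (along y) and pull along -x.
- index_pin (a joint): Travel of the index pin in m: 0 seated in its hole (tip 12 mm deep in the plate), 0.020 fully back against its stop. The spring pushes it home with about 5 N at 0 and 12 N at 0.020.
- pedal_base: Bolted-down dark steel base (160 x 110 mm) of the brake pedal, on the other side from the indexing table, turned up to 0.5 rad. Origin on the bench at its centre, z up. The pedal's hinge line is parallel to its y axis, at x +65 mm, 45 mm above the bench; the pedal's free end is on the -x side.
- pedal_pad (a point): Centre of the top face of the black rubber tread (75 x 70 mm, yellow ribs) of the blue pedal: the place to press, 100 mm from the hinge, axes as the pedal's, x level along the pedal base's x when up. 84 mm above the bench with the pedal up, 55 mm when down. When up, the tread slopes 0.3 rad, free end high.
- pedal (a joint): Pedal angle in rad: 0 up, 0.30 down on its stop. A spring returns it; pressing on the tread takes about 5 N at first and 11 N at the stop.
- tin_mid (a point): Middle of a standing tin, 66 mm diameter, 115 mm high; leave alone.
- wrench: Steel wrench, 180 mm long, lying on the bench near the robot; leave alone.
- screwdriver: Orange-handled screwdriver, 200 mm long, lying on the left side; leave alone.
- tape: Yellow roll of tape, 100 mm diameter, 25 mm high, lying flat on the right side; leave alone.
Mind the look-alikes: they are no part of the job. Of the things that look like the pedal_base, the largest one is meant.

How it is judged:
By the outcome, as a careful person would: the job done as asked, in the order asked, and still so for the second after the job is handed in, while the arm keeps its last pose, push and grip.
It also fails if it takes over 53 s, if anything falls off the work surface, if the arm or the gripper's body presses on something with over 40 N, if the wrist force passes 120 N, or if a joint passes its speed limit or range.

ROBOT

A 6-joint arm with a two-finger parallel gripper is mounted at the origin on the work surface. World frame = base frame: x ahead of the robot, y to its left, z up, the work surface at z = 0. Lengths are in m, angles in rad, forces in N, time in s.
With the tool pointing down it reaches from about 0.4 to 0.925 m from the base axis. Payload 12.5 kg.
Tool frame: the origin (TCP) lies midway between the tips of the shut fingers; the grasp point (between the pads) lies 19 mm behind it (hold_point_z is the distance from the TCP to the grasp point, in m); z points along the fingers, y is the line along which they close (so a half turn about z gives the same grasp; the last joint's range is limited). The gripper opens to 95 mm and grips with 3 to 60 N. Pads are 20 mm wide; open, the fingers measure 119 mm over their backs; the gripper's body (75 mm by 180 mm) begins 59 mm behind the grasp point.
Start: joints at [1.068, 0.491, 1.559, -0, 1.092, -0.106], TCP at [0.242, 0.576, 0.215] pointing down, gripper open.
Joint ranges: [-3.1, 3.1], [-0.84, 2.19], [0.05, 2.79], [-1.13, 4.28], [0.06, 2.93], [-2.69, 2.69]. Speed limits (rad/s): [2.22, 2.22, 2.79, 3.14, 3.14, 3.14].

INTERFACE

Orientations are given as a unit quaternion [w, x, y, z].
In Python, from station import * gives the robot as it stands.
- The arm moves only by the shell command python3 -m jog 'ROWS' [FORCE]. ROWS is JSON, a list of rows, each a list of 7 numbers: the opening, from 0 (shut) to 1 (fully open), then the shift along the world's x, y, z in m, then the turn, a rotation vector about the world's x, y, z in rad. A call has 1 to 10 rows; each row shifts and turns the commanded pose from where the row before left it; what a row does not reach is not made up. A row lasts 1/8 s, in which the tool goes at most 62.5 mm and 10.7 degrees, less where a joint would pass 70% of its speed; a pose out of reach is approached as far as the arm can. A call is refused whole if a number of a shift passes 0.0625 or a number of a turn 0.188, either way. A call with a gripper value outside its range is refused whole. The fingers move at their own pace and stop on an object; FORCE is the grip in N (left out, the last holds). Time passes only in rows, so rows that do not move let the fingers close. It gives the time, the measured TCP pose, the force, the opening and the grip force at its end, in the units of the state.
- get_obs(): the state, without advancing time (a new reading comes with each control period).
- capture(name): name is "scene" or "top" or "wrist"; returns a dict with "frame" (400x640x3 uint8, red, green, blue), "mtx" (3x3 intrinsics, pixels), "cam_to_world" (4x4, takes a point from camera to world coordinates); the wrist camera has in their place "mount" (4x4, takes a point from camera to tool coordinates, whose origin is the TCP and whose axes are the flange's). Camera axes: x right, y up, looking along -z (the intrinsics and any distortion apply to the point x, -y, -z); pixel columns grow to the right and rows downward; lengths in m; the calibration is good to about 2 mm. A picture is of the moment at which its call begins: read the wrist's pose just before it. There is no depth.
- finish_job(): hands the job in; it is judged then, once.
The state is a dict: "t": time; "q": joint angles; "qd": joint speeds; "tau": joint torques, N m; "ee_pos": TCP position; "ee_rot": TCP orientation; "wrist_force": force on the tool from outside, world axes, zero at the start; "moment": the same for the moment, N m; "grip_width": finger opening in m; "grip_force": force on a finger pad.
Only numpy, scipy, OpenCV 4.12 (cv2) and the standard library are available. Lean on these libraries where they do the work, as an engineer would, in place of code of your own. Each camera call takes 0.05 s, during which the arm holds its last target. There are 200 camera calls.

## Working session

There is one attempt and no reset: what is moved stays moved. The work goes in short steps, Python scripts to look and compute and a shell command to move; the robot and the scene stay as the last step left them, time stands still between calls to the robot, and variables do not carry over. Pictures are saved under pics/ and viewed, at most 10 in all, crops included, and the job is handed in when it is done.

```bash
mkdir -p pics; python3 - <<'E'
from station import *
import cv2
o=get_obs(); print(o)
for n in("scene","top"):
    c=capture(n); cv2.imwrite(f"pics/{n}0.png",c["frame"][:,:,::-1]); print(n,c["mtx"].tolist(),c["cam_to_world"].round(4).tolist(),[k for k in c])
E
```

```text
{'t': 0.0, 'q': array([ 1.06837262e+00,  4.91533576e-01,  1.55940750e+00,  7.02438172e-06,
        1.09166737e+00, -1.05602775e-01]), 'qd': array([ 7.99063228e-05,  4.19840513e-04, -1.73070744e-03,  1.56329064e-03,
        6.06248799e-05,  2.41974757e-04]), 'tau': array([-1.84202079e-03, -6.12638640e+01, -2.58174402e+01,  6.91131852e-02,
        4.82788263e-02, -1.16232823e-04]), 'ee_pos': array([0.2414303 , 0.57625356, 0.21409233]), 'ee_rot': array([-1.55011672e-04,  1.97112795e-01,  9.80380685e-01, -4.83669653e-04]), 'wrist_force': array([ 0.22577387,  0.41562671, -0.88175749]), 'moment': array([ 0.06086711, -0.08251641, -0.03425138]), 'grip_force': 0.0, 'grip_width': 0.09466326806661855}
scene [[462.11349653842296, 0.0, 317.611832078775], [0.0, 462.11349653842296, 198.0664250546296], [0.0, 0.0, 1.0]] [[0.2164, -0.6542, 0.7247, 1.6492], [0.9761, 0.1594, -0.1475, -0.2275], [-0.0191, 0.7393, 0.6731, 1.0649], [0.0, 0.0, 0.0, 1.0]] ['frame', 'mtx', 'cam_to_world']
top [[421.82582932086433, 0.0, 323.85831439827047], [0.0, 421.82582932086433, 201.37527172429023], [0.0, 0.0, 1.0]] [[-0.0218, 0.9969, -0.0759, 0.5147], [-0.9996, -0.023, -0.0154, -0.0054], [-0.0171, 0.0755, 0.997, 1.2545], [0.0, 0.0, 0.0, 1.0]] ['frame', 'mtx', 'cam_to_world']
```

View pics/top0.png

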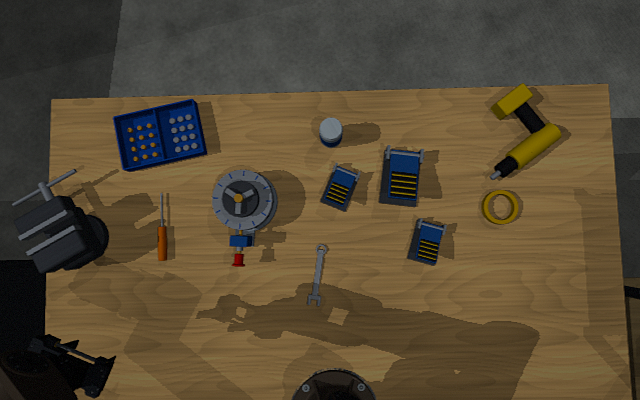

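View pics/scene0.png

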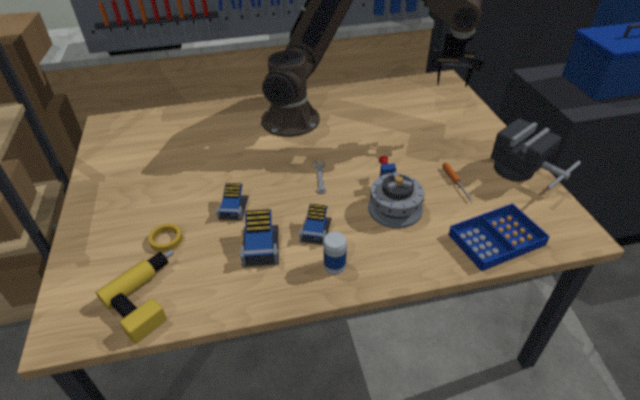

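The top view shows the indexer plate at about (241,200) with its red knob at (238,259). The largest pedal is at about (403,177), with its free end and ribs toward the robot; the smaller look-alikes are at (340,188) and (428,242). The scene view shows the large pedal at about (259,235) and the knob at (384,160).

```bash
cat > h.py <<'E'
import numpy as np, cv2
def ray(c,u,v):
    K=c["mtx"];T=c["cam_to_world"]
    d=np.array([(u-K[0,2])/K[0,0],-(v-K[1,2])/K[1,1],-1]); return T[:3,3],T[:3,:3]@d
def plane(c,u,v,z):
    p,d=ray(c,u,v); return p+d*(z-p[2])/d[2]
def tri(a,b):
    (p,d),(q,e)=a,b; s=np.linalg.lstsq(np.c_[d,-e],q-p,rcond=None)[0]
    x,y=p+s[0]*d,q+s[1]*e; return (x+y)/2,np.linalg.norm(x-y)
def mask(f,kind):
    h=cv2.cvtColor(f,cv2.COLOR_RGB2HSV);H,S,V=cv2.split(h)
    if kind=="red": return (((H<6)|(H>172))&(S>150)&(V>70)).astype(np.uint8)
    if kind=="yel": return ((H>18)&(H<34)&(S>170)&(V>110)).astype(np.uint8)
    if kind=="blue": return ((H>98)&(H<120)&(S>120)&(V>40)).astype(np.uint8)
def roi(m,x0,y0,x1,y1):
    r=np.zeros_like(m); r[y0:y1,x0:x1]=m[y0:y1,x0:x1]; return r
E
python3 - <<'E'
from station import *
from h import *
t,s=capture("top"),capture("scene")
def cen(m):
    M=cv2.moments(m,True); return M['m10']/M['m00'],M['m01']/M['m00']
def ext(m):
    c=max(cv2.findContours(m,0,2)[0],key=cv2.contourArea); return cv2.minAreaRect(c)
T={}
for n,k,rt,rs in(("knob","red",(220,245,255,275),(370,150,395,170)),("ribs","yel",(385,165,420,205),(240,205,275,232))):
    a=roi(mask(t["frame"],k),*rt);b=roi(mask(s["frame"],k),*rs)
    print(n,a.sum(),b.sum(),cen(a),cen(b)); print(tri(ray(t,*cen(a)),ray(s,*cen(b))), plane(t,*cen(a),.068 if k=="red" else .086))
    if k=="yel":
        pts=np.argwhere(a)[:,::-1]; 
        n_,lab,st,ce=cv2.connectedComponentsWithStats(a)
        for i in range(1,n_): 
            if st[i,4]<8: continue
            p=np.argwhere(lab==i)[:,::-1].astype(np.float32); vx,vy,x,y=cv2.fitLine(p,2,0,.01,.01).ravel(); A=plane(t,x-10*vx,y-10*vy,.086);B=plane(t,x+10*vx,y+10*vy,.086);print(st[i],plane(t,*ce[i],.086),np.arctan2(*(B-A)[1::-1]))
# blue pedal edges
b=roi(mask(t["frame"],"blue"),382,140,428,212); print("blue",ext(b),b.sum())
# block
b=roi(mask(t["frame"],"blue"),222,228,262,252); print("block",b.sum(),cen(b),plane(t,*cen(b),.092),ext(b))
# plate: ellipse of grey
g=cv2.GaussianBlur(cv2.cvtColor(t["frame"],7),(3,3),0)
c=cv2.HoughCircles(g[160:245,200:290],cv2.HOUGH_GRADIENT,1,50,param1=100,param2=15,minRadius=26,maxRadius=36); print(c)
for q in c[0][:2]: print(plane(t,q[0]+200,q[1]+160,.085))
crop=np.hstack([cv2.resize(t["frame"][160:275,200:290],None,fx=4,fy=4,interpolation=2),cv2.resize(t["frame"][140:255,370:460],None,fx=4,fy=4,interpolation=2)]); cv2.imwrite("pics/c1.png",crop[:,:,::-1])
E
```

```text
knob 76 44 (237.46052631578948, 259.44736842105266) (383.1818181818182, 159.1818181818182)
(array([0.44786066, 0.25425047, 0.08091551]), np.float64(0.0028715186448909883)) [0.44742495 0.25855947 0.068     ]Traceback (most recent call last):
  File "<stdin>", line 11, in <module>
  File "<stdin>", line 5, in cen
ZeroDivisionError: float division by zero
```

```bash
sed -i 's/(S>170)&(V>110)/(S>120)\&(V>90)/' h.py
python3 - <<'E'
from station import *
from h import *
t,s=capture("top"),capture("scene")
crop=np.hstack([cv2.resize(t["frame"][160:275,200:290],None,fx=4,fy=4,interpolation=2),cv2.resize(t["frame"][140:255,370:460],None,fx=4,fy=4,interpolation=2)]); cv2.imwrite("pics/c1.png",crop[:,:,::-1])
def cen(m):
    M=cv2.moments(m,True); return M['m10']/max(M['m00'],1),M['m01']/max(M['m00'],1)
def ext(m):
    c=max(cv2.findContours(m,0,2)[0],key=cv2.contourArea); return cv2.minAreaRect(c)
print(cv2.cvtColor(t["frame"],cv2.COLOR_RGB2HSV)[168:202,404].tolist())
a=roi(mask(t["frame"],"yel"),385,165,420,205);b=roi(mask(s["frame"],"yel"),240,205,275,232)
print("ribs",a.sum(),b.sum(),cen(a),cen(b)); print(tri(ray(t,*cen(a)),ray(s,*cen(b))), plane(t,*cen(a),.086))
n_,lab,st,ce=cv2.connectedComponentsWithStats(a)
for i in range(1,n_): 
    if st[i,4]<8: continue
    p=np.argwhere(lab==i)[:,::-1].astype(np.float32); vx,vy,x,y=cv2.fitLine(p,2,0,.01,.01).ravel(); A=plane(t,x-10*vx,y-10*vy,.086);B=plane(t,x+10*vx,y+10*vy,.086);print(st[i],plane(t,*ce[i],.086),np.arctan2(*(B-A)[1::-1]))
b=roi(mask(t["frame"],"blue"),222,228,262,252); print("block",b.sum(),cen(b),plane(t,*cen(b),.092),ext(b))
g=cv2.GaussianBlur(cv2.cvtColor(t["frame"],7),(3,3),0)
c=cv2.HoughCircles(g[160:245,200:290],cv2.HOUGH_GRADIENT,1,50,param1=100,param2=15,minRadius=26,maxRadius=36); print(c)
for q in ([] if c is None else c[0][:2]): print(plane(t,q[0]+200,q[1]+160,.085))
E
```

```text
[[108, 228, 86], [108, 214, 87], [107, 226, 88], [106, 238, 88], [110, 211, 29], [150, 142, 9], [18, 182, 21], [26, 255, 90], [25, 255, 104], [114, 227, 18], [109, 128, 16], [113, 221, 15], [22, 158, 29], [25, 255, 112], [25, 255, 101], [113, 255, 16], [129, 112, 16], [111, 170, 15], [23, 185, 33], [25, 255, 123], [25, 255, 79], [116, 255, 14], [85, 170, 9], [111, 119, 15], [24, 224, 33], [25, 255, 123], [25, 255, 80], [114, 255, 14], [60, 36, 14], [108, 248, 34], [108, 221, 97], [107, 197, 44], [120, 6, 42], [114, 32, 40]]
ribs 126 195 (403.2857142857143, 185.26190476190476) (257.55384615384617, 219.65641025641025)
(array([ 0.64370519, -0.20922153,  0.08332689]), np.float64(0.00029394995689364847)) [ 0.6433889  -0.20890319  0.086     ]
[392 174  24   4  29] [ 0.67063067 -0.21043032  0.086     ] -1.7111754400961174
[391 180  25   4  30] [ 0.65436435 -0.20933773  0.086     ] -1.7154009421720153
[391 186  24   4  30] [ 0.63821489 -0.2066331   0.086     ] -1.7079800494826407
[391 192  24   4  31] [ 0.62130192 -0.20696093  0.086     ] -1.7122714314796155
block 188 (238.55851063829786, 240.76063829787233) [0.49981226 0.2498645  0.092     ] ((238.5, 241.0), (10.0, 17.0), 90.0)
[[[45.5 40.5 32.1]]]
[0.61118424 0.23124344 0.085     ]
```

View pics/c1.png

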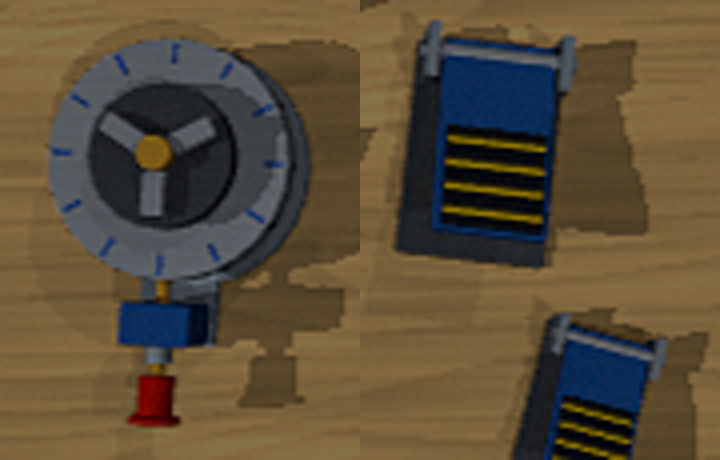

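The crop shows the knob sitting below the blue block at roughly (155,400), and the main pedal's hinge at the top with its free end down. Results:

| Item | Position | Yaw |
|---|---|---|
| Pedal pad | about (0.644, -0.209, 0.084) | -0.14 |
| Knob | about (0.450, 0.258) | about -0.165 |

Next I move above the pad with the fingers closed.

```bash
python3 -m jog '[[0,0.015,-0.028,0,0,0,0],[0,0.028,-0.055,0,0,0,0],[0,0.028,-0.055,0,0,0,0],[0,0.028,-0.055,0,0,0,0],[0,0.028,-0.055,0,0,0,0],[0,0.028,-0.055,0,0,0,0],[0,0.028,-0.055,0,0,0,0],[0,0.028,-0.055,0,0,0,0]]' 20 && python3 -m jog '[[0,0.028,-0.055,0,0,0,0],[0,0.028,-0.055,0,0,0,0],[0,0.028,-0.055,0,0,0,0],[0,0.028,-0.055,0,0,0,0],[0,0.028,-0.055,0,0,0,0],[0,0.028,-0.055,0,0,0,0],[0,0.028,-0.055,0,0,0,0],[0,0.025,-0.04,-0.02,0,0,0],[0,0,0,0,0,0,0],[0,0,0,0,0,0,0]]'
```

```text
t: 1.3
ee_pos: [0.4532, 0.1616, 0.2149]
ee_rot: [0.0, 0.197, 0.98, 0.0]
wrist_force: [0.9, 1.3, -0.7]
grip_width: 0.0206
grip_force: 0.0
t: 2.55
ee_pos: [0.6732, -0.2611, 0.1945]
ee_rot: [-0.0, 0.197, 0.98, 0.0]
wrist_force: [-0.5, 0.5, -0.3]
grip_width: 0.0001
grip_force: 0.0
```

```bash
python3 -m jog '[[0,-0.015,0.026,-0.02,0,0,0],[0,-0.014,0.026,-0.03,0,0,0],[0,0,0,-0.03,0,0,0],[0,0,0,-0.018,0,0,0],[0,0,0,0,0,0,0]]' && python3 -m jog '[[0,0,0,-0.007,0,0,0],[0,-0.001,0,-0.005,0,0,0],[0,-0.001,0,-0.005,0,0,0],[0,-0.001,0,-0.005,0,0,0],[0,0,0,0,0,0,0]]' && python3 -m jog '[[0,-0.001,0,-0.005,0,0,0],[0,-0.002,0,-0.005,0,0,0],[0,-0.001,0,-0.005,0,0,0],[0,0,0,0,0,0,0]]'
```

```text
t: 3.18
ee_pos: [0.6443, -0.209, 0.0964]
ee_rot: [-0.0, 0.197, 0.98, 0.0]
wrist_force: [1.2, -0.2, 0.2]
grip_width: 0.0005
grip_force: 0.0
t: 3.8
ee_pos: [0.6413, -0.2096, 0.0752]
ee_rot: [-0.0, 0.197, 0.98, 0.0]
wrist_force: [-3.8, 1.4, 7.7]
grip_width: 0.0006
grip_force: 3.3
t: 4.3
ee_pos: [0.6384, -0.2094, 0.0607]
ee_rot: [0.001, 0.197, 0.98, 0.0]
wrist_force: [1.0, 3.8, 9.1]
grip_width: 0.0007
grip_force: 4.3
```

Contact is good. I press on to the stop, watching for the force to rise.

```bash
python3 -m jog '[[0,-0.001,0,-0.004,0,0,0],[0,0,0,-0.002,0,0,0],[0,0,0,0,0,0,0]]' && python3 -m jog '[[0,0,0,-0.002,0,0,0],[0,0,0,0,0,0,0]]'
```

```text
t: 4.68
ee_pos: [0.6377, -0.2093, 0.0554]
ee_rot: [0.002, 0.197, 0.98, 0.0]
wrist_force: [1.8, 4.7, 9.6]
grip_width: 0.0005
grip_force: 5.0
t: 4.92
ee_pos: [0.6377, -0.2093, 0.055]
ee_rot: [0.002, 0.197, 0.98, 0.0]
wrist_force: [-3.2, 6.5, 24.2]
grip_width: 0.0005
grip_force: 12.1
```

The force jumped to 24 N at z=0.055, so the pedal is on its stop. I hold it there, then lift off.

```bash
python3 -m jog '[[0,0,0,-0.001,0,0,0],[0,0,0,0,0,0,0],[0,0,0,0,0,0,0],[0,0,0,0,0,0,0],[0,0,0,0,0,0,0],[0,0,0,0,0,0,0],[0,0,0,0,0,0,0],[0,0,0,0,0,0,0],[0,0,0,0,0,0,0],[0,0,0,0,0,0,0]]' && python3 -m jog '[[0,0.001,0,0.006,0,0,0],[0,0.002,0,0.008,0,0,0],[0,0.002,0,0.009,0,0,0],[0,0.002,0,0.01,0,0,0],[0,0,0,0.02,0,0,0],[0,0,0,0.04,0,0,0],[0,0,0,0.05,0,0,0],[0,0,0,0,0,0,0]]'
python3 - <<'E'
from station import *
from h import *
s=capture("scene");b=roi(mask(s["frame"],"yel"),240,200,275,232);M=cv2.moments(b,True);print(b.sum(),M['m10']/M['m00'],M['m01']/M['m00'])
E
```

```text
t: 6.18
ee_pos: [0.6378, -0.2093, 0.0548]
ee_rot: [0.002, 0.197, 0.98, 0.0]
wrist_force: [-5.8, 7.1, 31.2]
grip_width: 0.0003
grip_force: 15.7
t: 7.18
ee_pos: [0.6446, -0.21, 0.1985]
ee_rot: [0.003, 0.197, 0.98, -0.001]
wrist_force: [-0.4, -0.0, -0.5]
grip_width: 0.0004
grip_force: 0.0
215 257.5953488372093 219.14883720930231
```

The pedal is back up; the ribs are at their original pixel. Next I go above the knob, turn and open, then look with the wrist camera.

```bash
python3 -m jog '[[1,-0.011,0.027,0,0,0,0.023],[1,-0.022,0.053,0,0,0,0.026],[1,-0.022,0.053,0,0,0,0.026],[1,-0.022,0.053,0,0,0,0.026],[1,-0.022,0.053,0,0,0,0.026],[1,-0.022,0.053,0,0,0,0.026],[1,-0.022,0.053,0,0,0,0.026],[1,-0.022,0.053,0,0,0,0.026],[1,-0.022,0.053,0,0,0,0.026],[1,-0.007,0.017,0,0,0,0]]' && python3 -m jog '[[1,0,0,0,0,0,0],[1,0,0,0,0,0,0]]'
python3 - <<'E'
from station import *
from h import *
from scipy.spatial.transform import Rotation as R
o=get_obs();w=capture("wrist");t=capture("top")
q=o["ee_rot"];T=np.eye(4);T[:3,:3]=R.from_quat([*q[1:],q[0]]).as_matrix();T[:3,3]=o["ee_pos"]
w["cam_to_world"]=T@w["mount"]; print(o["ee_pos"],T[:3,1],w["mount"].round(3).tolist())
cv2.imwrite("pics/w1.png",w["frame"][:,:,::-1])
m=mask(w["frame"],"red");n,l,st,ce=cv2.connectedComponentsWithStats(m)
i=1+st[1:,4].argmax();c=max(cv2.findContours((l==i).astype(np.uint8),0,2)[0],key=cv2.contourArea)
r=cv2.minAreaRect(c);print(r,cv2.boxPoints(r).tolist(),plane(w,*ce[i],.068))
for p in cv2.boxPoints(r): print(plane(w,*p,.068))
b=mask(w["frame"],"blue");n,l,st,ce=cv2.connectedComponentsWithStats(b)
for i in range(1,n):
    if st[i,4]>300: print("blue",st[i],plane(w,*ce[i],.092))
E
```

```text
t: 8.48
ee_pos: [0.4476, 0.2604, 0.1929]
ee_rot: [-0.001, 0.081, 0.997, -0.0]
wrist_force: [0.5, 0.0, -0.1]
grip_width: 0.0932
grip_force: 0.0
t: 8.72
ee_pos: [0.4499, 0.2574, 0.1933]
ee_rot: [-0.0, 0.083, 0.997, -0.0]
wrist_force: [-0.1, -0.2, 1.9]
grip_width: 0.0951
grip_force: 0.0
[0.44987394 0.25744043 0.19332737] [ 1.65996015e-01  9.86126300e-01 -4.92313989e-04] [[-0.0, 0.962, 0.272, 0.075], [1.0, 0.001, -0.001, 0.002], [-0.001, 0.272, -0.962, -0.17], [0.0, 0.0, 0.0, 1.0]]
((325.6243591308594, 194.24110412597656), (36.6209831237793, 29.425031661987305), 85.91438293457031) [[309.6446533203125, 177.02536010742188], [338.99493408203125, 174.92892456054688], [341.60406494140625, 211.45684814453125], [312.2537841796875, 213.55328369140625]] [0.45415713 0.25984825 0.068     ]
[0.43522433 0.24858894 0.068     ]
[0.437724   0.27491397 0.068     ]
[0.47211919 0.27197802 0.068     ]
[0.46960128 0.24482792 0.068     ]
blue [ 301  238   56   34 1594] [0.502138   0.25481743 0.092     ]
```

View pics/w1.png

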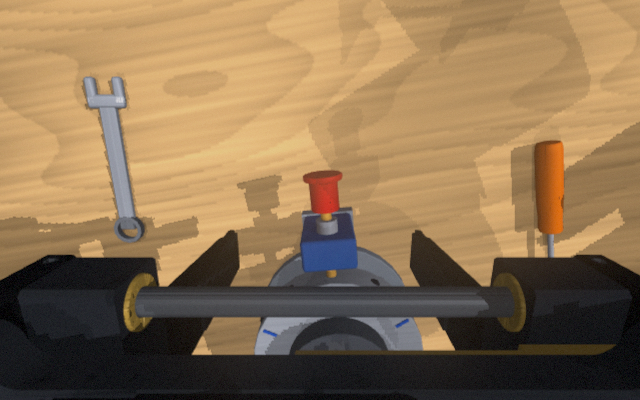

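The wrist view shows the knob with its flange at (322,176) and grip end at (325,213), and the block at (328,243). The axis yaw comes out near -0.11, so I turn +0.055, shift slightly and descend.

```bash
python3 -m jog '[[1,0.003,0.002,-0.02,0,0,0.03],[1,0,0,-0.035,0,0,0.025],[1,0,0,-0.035,0,0,0],[1,0,0,-0.03,0,0,0],[1,0,0,-0.016,0,0,0],[1,0,0,-0.008,0,0,0],[1,0,0,0,0,0,0],[1,0,0,0,0,0,0]]' 20
python3 - <<'E'
from station import *
from h import *
for n,(x0,y0,x1,y1) in {"scene":(340,120,440,200)}.items():
    f=capture(n)["frame"][y0:y1,x0:x1]; a=cv2.resize(f,(600,480),interpolation=2)
w=capture("wrist")["frame"][120:320,200:460]; a=np.hstack([cv2.resize(a,(390,300)),cv2.resize(w,(390,300))]); cv2.imwrite("pics/k2.png",a[:,:,::-1])
E
```

```text
t: 9.82
ee_pos: [0.453, 0.2606, 0.0505]
ee_rot: [0.001, 0.055, 0.998, 0.0]
wrist_force: [0.3, -0.7, 0.7]
grip_width: 0.095
grip_force: 0.0
```

View pics/k2.png

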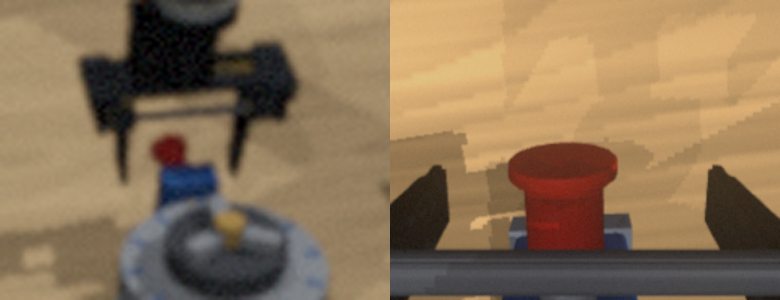

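The knob sits between the fingers, centred near 564 px against a finger midpoint near 577 px. I close lightly and use the lateral force to centre.

```bash
python3 -m jog '[[0.5,0,-0.002,0,0,0,0],[0.45,0,0,0,0,0,0],[0.4,0,0,0,0,0,0],[0.36,0,0,0,0,0,0]]' 5 && python3 -m jog '[[0.2,0,0,0,0,0,0],[0.2,0,0,0,0,0,0],[0.2,0,0,0,0,0,0]]' 5
```

```text
t: 10.42
ee_pos: [0.4526, 0.2585, 0.0497]
ee_rot: [0.0, 0.055, 0.998, 0.0]
wrist_force: [0.8, -0.6, -0.1]
grip_width: 0.0608
grip_force: 0.0
t: 10.8
ee_pos: [0.4525, 0.2585, 0.0496]
ee_rot: [0.0, 0.055, 0.998, 0.0]
wrist_force: [-0.2, 0.3, 0.1]
grip_width: 0.0306
grip_force: 0.0
```

```bash
python3 -m jog '[[0.1,0,0,0,0,0,0],[0.1,0,0,0,0,0,0],[0.1,0,0,0,0,0,0]]' 5
```

```text
t: 11.18
ee_pos: [0.4523, 0.2574, 0.0496]
ee_rot: [-0.0, 0.055, 0.998, -0.001]
wrist_force: [0.9, -9.7, 1.7]
grip_width: 0.0271
grip_force: 5.0
```

```bash
python3 -m jog '[[0,0,-0.0015,0,0,0,0],[0,0,0,0,0,0,0]]' 5 && python3 -m jog '[[0,0,0,0,0,0,0],[0,0,0,0,0,0,0],[0,0,0,0,0,0,0]]' 35
```

```text
t: 11.42
ee_pos: [0.4523, 0.2567, 0.0496]
ee_rot: [-0.0, 0.055, 0.998, -0.0]
wrist_force: [-1.5, -4.0, 1.2]
grip_width: 0.0262
grip_force: 5.0
t: 11.8
ee_pos: [0.4523, 0.2567, 0.0496]
ee_rot: [-0.0, 0.055, 0.998, -0.0]
wrist_force: [-1.6, -5.3, 0.1]
grip_width: 0.0255
grip_force: 35.0
```

Gripped at 35 N with a width of 25.5 mm. Now I pull.

```bash
python3 -m jog '[[0,-0.003,-0.0005,0,0,0,0],[0,-0.004,0.0004,0,0,0,0],[0,-0.004,0.0004,0,0,0,0],[0,0,0,0,0,0,0]]' 40 && python3 -m jog '[[0,-0.004,0.0004,0,0,0,0],[0,-0.003,0.0003,0,0,0,0],[0,0,0,0,0,0,0],[0,0,0,0,0,0,0]]'
```

```text
t: 12.3
ee_pos: [0.443, 0.2575, 0.0497]
ee_rot: [0.002, 0.055, 0.998, 0.0]
wrist_force: [8.4, -4.8, -5.6]
grip_width: 0.0253
grip_force: 40.0
t: 12.8
ee_pos: [0.4366, 0.258, 0.0497]
ee_rot: [0.002, 0.055, 0.998, 0.0]
wrist_force: [9.8, -7.9, -7.5]
grip_width: 0.025
grip_force: 40.0
```

```bash
python3 -m jog '[[0,-0.003,-0.0003,0,0,0,0],[0,0,0,0,0,0,0],[0,0,0,0,0,0,0]]' 45 && python3 -m jog '[[0,-0.002,0,0,0,0,0],[0,0,0,0,0,0,0],[0,0,0,0,0,0,0]]'
```

```text
t: 13.18
ee_pos: [0.434, 0.2582, 0.0497]
ee_rot: [0.002, 0.055, 0.998, 0.001]
wrist_force: [10.7, -2.9, -9.0]
grip_width: 0.0248
grip_force: 45.0
t: 13.55
ee_pos: [0.4323, 0.2583, 0.0497]
ee_rot: [0.003, 0.055, 0.998, 0.001]
wrist_force: [12.5, -1.7, -9.6]
grip_width: 0.0255
grip_force: 45.0
```

```bash
python3 -m jog '[[0,-0.002,0,0,0,0,0],[0,0,0,0,0,0,0],[0,0,0,0,0,0,0]]' 45
```

```text
t: 13.92
ee_pos: [0.4323, 0.2584, 0.0497]
ee_rot: [0.005, 0.055, 0.998, 0.002]
wrist_force: [23.3, -6.6, -16.0]
grip_width: 0.0254
grip_force: 45.0
```

The force jumped with no further motion, so the pin is on its stop. I check it with a short hold and a picture.

```bash
python3 -m jog '[[0,0,0,0,0,0,0],[0,0,0,0,0,0,0],[0,0,0,0,0,0,0],[0,0,0,0,0,0,0],[0,0,0,0,0,0,0],[0,0,0,0,0,0,0],[0,0,0,0,0,0,0],[0,0,0,0,0,0,0]]' 
python3 - <<'E'
from station import *
from h import *
s=capture("scene")["frame"];w=capture("wrist")["frame"]
cv2.imwrite("pics/f.png",np.hstack([cv2.resize(s[110:290,200:440],(400,300)),cv2.resize(w[120:320,200:460],(390,300))])[:,:,::-1])
E
```

```text
t: 14.92
ee_pos: [0.4323, 0.2584, 0.0498]
ee_rot: [0.005, 0.055, 0.998, 0.002]
wrist_force: [22.4, -6.2, -16.0]
grip_width: 0.0252
grip_force: 45.0
```

View pics/f.png

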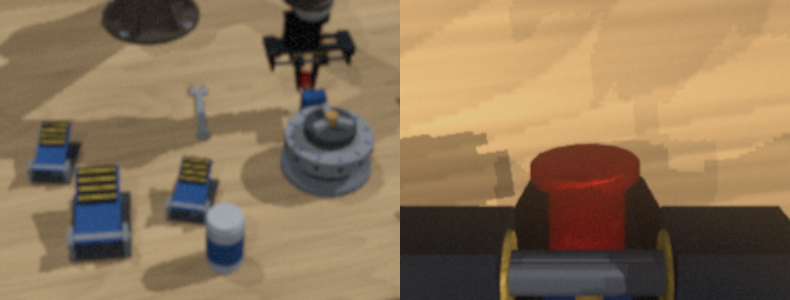

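The picture shows the knob gripped between both fingers at (587,200) and pulled clear of the block. The large pedal at (98,210) is up, and the hold is steady.

```bash
python3 -c "from station import *; print(finish_job())"
```

```text
the job is handed in; nothing more can be done
None
```

The job is handed in: the brake pedal went down to its stop, was held about 1.3 s and sprang back up, and the gripper is still holding the index pin fully back by its knob, 20 mm out on its stop; the tin, wrench, screwdriver and tape were not touched.

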